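# Set a damper adjuster and cap it

### The job

The damper cartridge in the vise needs its adjuster set: turn the knurled knob on top clockwise until the needle just bottoms on its seat, going by feel and without forcing it so that the cartridge twists in its clamp, then back it off half a turn. Finally push the black dust cap gently all the way down over the adjuster, and leave the other things on the bench where they are.

Things in the scene. Friction and masses are not known exactly. Their poses are not given: they have to be found in the camera images.
- vise: Blue bench vise, fixed to the bench, about 310 mm long, 170 mm wide; aluminium soft jaws hold an aluminium clamp block (45 x 130 mm, top 138 mm above the bench) in which a damper cartridge stands upright, only nipped. Origin on the bench under the cartridge's axis; its z is that axis; x points from the handle to the anvil.
- flange (a point): Centre of the top face of the cartridge's round aluminium flange (52 mm diameter, 10 mm thick), 183 mm above the bench, on the cartridge's axis. On it stands a round black boss, 36 mm diameter, 15 mm high, its upper 4 mm tapering to 31 mm. The dust cap's rim comes to rest on this face.
- flange_rim (a point): A point on the rim of that flange, 26 mm off the axis. The flange and the cartridge are one piece; a torque of about 0.25 N m about the axis, as when the bottomed knob is forced, makes the cartridge twist in its clamp, which spoils the work.
- knob (a point): Centre of the adjuster knob: round knurled steel, 30 mm diameter, 24 mm high (this point is 12 mm below its top), just above the boss on the cartridge's axis. Its underside is about 2 mm above the boss at the start, 1.5 mm when bottomed, 2.5 mm when set. z is the axis of turning.
- adjuster: The knob with its stem and needle, one piece; origin at the centre of the knob's underside. A screw of 2 mm lead: clockwise seen from above drives it down and in, anticlockwise raises it 1 mm per half turn. It turns at about 0.05 N m and stays where left; it bottoms after 0.8 to 3 rad of clockwise turning from the start, different every time; from there the torque climbs by about 0.2 N m per 0.1 rad.
- needle_tip (a point): The needle's point, hidden in the cartridge, on the axis, 50.5 mm below the knob's underside.
- seat_face (a point): Where the needle bottoms, hidden in the cartridge, 34 mm below the flange face, on the axis. The direction in which the knob points when bottomed differs in every cartridge, and the readings of these two points are too coarse to set the needle by.
- cap: Black plastic dust cap, closed at the top, 45 mm outside diameter with fine ribs, 50 mm high, inside 39 mm diameter and 46 mm deep, 40 g; it stands on the bench open end down. Origin at the centre of its open rim, z up through the closed top.
- oil_bottle: Bystander: clear bottle, 68 mm diameter, 170 mm high; origin under its base.
- grease_bottle: Bystander: small red nozzle bottle, 44 mm diameter, 112 mm high; origin under its base.
- jug: Bystander: clear plastic jug with a handle, 90 mm diameter, 120 mm high; origin under its base.
- hex_key: Bystander: L-shaped hex key lying flat, 110 mm long, 6 mm thick; origin mid-length.
- piston: Bystander: damper piston on its shaft, lying, 135 mm long, 44 mm high; origin on the bench under its middle.
- o_ring: Bystander: rubber ring, 40 mm diameter, 5 mm high; origin under its centre.
- bushing: Bystander: brass bushing standing on end, 28 mm diameter, 30 mm high; origin under its centre.
- spare_clamp: Bystander: aluminium clamp block with three bores, 45 x 130 x 30 mm; origin under its centre.
Mind the look-alikes: they are no part of the job. Of the things that look like the cap, take the one that is farthest to the robot's left at the start.

How it is judged:
On the way, in this order (a step that is already met when the one before it is completed fails the run):
1. the needle is bottomed: within 0.03 mm (5 degrees of turning) of its seat (z of needle_tip in the frame of seat_face below 3e-05 m), for 0.2 s.
2. the adjuster is backed off half a turn: the needle stands 1 mm off its seat (0.86 to 1.14 mm, half a turn within 25 degrees) (z of needle_tip in the frame of seat_face between 0.00086 and 0.00114 m), for 0.3 s.
At the end, for the whole second after the job is handed in: The needle stands half a turn (1 mm, within 0.14 mm or 25 degrees) off its seat, and the dust cap is upright (within 0.06 rad) and at rest fully down over the adjuster, its rim on the flange within 2 mm in height and 4 mm sideways (all of step 2 and z of cap in the frame of flange between -0.002 and 0.002 m and horizontal distance between cap and flange below 0.004 m and angle between cap's own z axis and vertical below 0.06 rad and linear speed of cap below 0.01 m/s); the robot touches nothing.
It fails at once if the adjuster is forced: the cartridge is twisted in its clamp by more than about 0.08 rad (its flange rim moves more than 2 mm) (distance of flange_rim from where it was at the start of the episode above 0.002 m).
It fails at once if the cap is rammed on: more than 40 N between the cap and the vise or what it holds (contact force between cap and vise above 40 N).
It fails at once if a bystander is moved more than 30 mm (distance of any of oil_bottle, grease_bottle, jug, hex_key, piston, o_ring, bushing, spare_clamp from where it was at the start of the episode above 0.03 m).
It also fails if it takes over 70 s, if anything falls off the work surface, if the arm or the gripper's body presses on something with over 40 N, if the wrist force passes 120 N, or if a joint passes its speed limit or range.

### The arm

A 7-joint arm with a two-finger parallel gripper is mounted at the origin on the work surface. World frame = base frame: x ahead of the robot, y to its left, z up, the work surface at z = 0. Lengths are in m, angles in rad, forces in N, time in s.
With the tool pointing down it reaches from about 0.425 to 0.925 m from the base axis. Payload 6.8 kg.
Tool frame: the origin (TCP) lies midway between the tips of the shut fingers; the grasp point (between the pads) lies 19 mm behind it; z points along the fingers, y is the direction in which the jaws open and shut (so a half turn about z gives the same grasp; the last joint's range is limited). The gripper opens to 85 mm and grips with 20 to 120 N. Pads are 22 mm wide; open, the fingers measure 114 mm over their backs; the gripper's body (76 mm by 85 mm) begins 54 mm behind the grasp point. The pads swing forward as they close: fully open they stand 13 mm farther back than shut.
Start: joints at [1.171, 0.477, 0.022, 1.555, -0.011, 1.109, -0.083], TCP at [0.194, -0.646, 0.231] pointing down, gripper open.
Joint ranges: [-2.96, 2.96], [-0.34, 2.1], [-1.41, 1.46], [0.24, 2.44], [-1.37, 4.51], [0.17, 1.92], [-2.96, 2.96]. Speed limits (rad/s): [2.39, 2.39, 3.14, 3.14, 3.14, 3.14, 3.14].

### API

Orientations are given as a unit quaternion [w, x, y, z].
In Python, from station import readout, eyes, ticket gives the robot as it stands. The module is installed in compiled form; this text tells all that it offers.
- The arm moves only by the shell command python3 -m crank 'ROWS' [FORCE]. ROWS is JSON, a list of rows, each an object of numbers: "jaw": the opening in per cent of the stroke, from 0 (shut) to 100 (fully open); "x", "y", "z": the shift along the tool's x, y, z in mm; "ax", "ay", "az": the turn, a rotation vector about the tool's x, y, z in degrees. In form: [{"jaw": .., "x": .., "y": .., "z": .., "ax": .., "ay": .., "az": ..}, ...]. A call has 1 to 12 rows; each row shifts and turns the commanded pose from where the row before left it, along the tool's axes as they then stand; what a row does not reach is not made up. A row lasts 1/8 s, in which the tool goes at most 62.5 mm and 10.7 degrees, less where a joint would pass 70% of its speed; a pose out of reach is approached as far as the arm can. A call with a gripper value outside its range is refused whole. The fingers move at their own pace and stop on an object; FORCE is the grip in N (left out, the last holds). Time passes only in rows, so rows that do not move let the fingers close. It gives the time, the measured TCP pose, the force and the opening at its end, in the units of the state.
- readout.get_obs(): the state, without advancing time (a new reading comes with each control period).
- eyes.read_camera(name): name is "side" or "top"; returns (picture, depth): 480x640x3 uint8, red, green, blue; 480x640 float32, m along the optical axis (not along the pixel's ray), 0 where there is no reading.
- eyes.calibration(name): a dict with "fx", "fy", "cx", "cy" (pixels), "R" (3x3) and "t" (3): a world point X has camera coordinates R X + t. Camera axes: x right, y down, z forward; pixel columns grow to the right and rows downward; lengths in m; the calibration is good to about 2 mm. A picture is of the moment at which its call begins. calibration takes no time and is no camera call.
- ticket.hand_in(): hands the job in, once; it reports no verdict.
The state is a dict: "t": time; "q": joint angles; "joint_vel": joint speeds; "joint_torque": joint torques, N m; "eef_pos": TCP position; "tool_rot": TCP orientation; "contact_force": force on the tool from outside, world axes, zero at the start; "torque": the same for the moment, N m; "gripper_width": opening from 0.0 (shut) to 1.0 (fully open).
Only numpy, scipy, OpenCV 4.12 (cv2) and the standard library are available. Lean on these libraries where they do the work, as an engineer would, in place of code of your own. Each camera call takes 0.05 s, during which the arm holds its last target. There are 200 camera calls.

## Working session

There is one attempt and no reset: what is moved stays moved. The work goes in short steps, Python scripts to look and compute and a shell command to move; the robot and the scene stay as the last step left them, time stands still between calls to the robot, and variables do not carry over. Pictures are saved under pics/ and viewed, about 8 in all and at most 12, crops included, and the job is handed in when it is done.

```bash
mkdir -p pics; ls
cat > h.py <<'E'
import numpy as np, cv2
from station import readout, eyes, ticket
def snap(n,f=None):
    p,d=eyes.read_camera(n)
    if f: cv2.imwrite('pics/'+f,p[...,::-1])
    np.savez('last_'+n,p=p,d=d); return p,d
def world(n,d):
    c=eyes.calibration(n); v,u=np.mgrid[:480,:640]
    P=np.stack([(u-c['cx'])/c['fx']*d,(v-c['cy'])/c['fy']*d,d],-1)
    W=(P-np.array(c['t']))@np.array(c['R']); W[d==0]=np.nan; return W
def Rt(q):
    from scipy.spatial.transform import Rotation as R
    return R.from_quat([q[1],q[2],q[3],q[0]]).as_matrix()
E
python3 - <<'E'
from h import *
o=readout.get_obs(); print({k:np.round(v,3).tolist() for k,v in o.items()}); print(Rt(o['tool_rot']).round(3))
for n in('top','side'):
    snap(n,n+'0.png'); c=eyes.calibration(n); print(n,-np.array(c['R']).T@np.array(c['t']),c['fx'])
E
```

```text
pics
{'t': 0.0, 'q': [1.171, 0.478, 0.022, 1.556, -0.012, 1.109, -0.083], 'joint_vel': [0.001, -0.001, -0.0, 0.0, -0.0, -0.0, 0.0], 'joint_torque': [0.0, -59.645, 1.608, -28.119, 0.012, 0.009, -0.0], 'eef_pos': [0.194, -0.646, 0.23], 'tool_rot': [-0.001, 0.989, 0.145, -0.0], 'contact_force': [-0.166, 0.183, -0.335], 'torque': [-0.022, -0.038, 0.03], 'gripper_width': 0.999}
[[ 0.958  0.288 -0.001]
 [ 0.288 -0.958  0.002]
 [-0.    -0.002 -1.   ]]
top [0.42149271 0.02701758 1.12431513] 438.73005701220814
side [0.51227933 0.86868893 0.62468445] 458.1566863837258
```

View pics/top0.png

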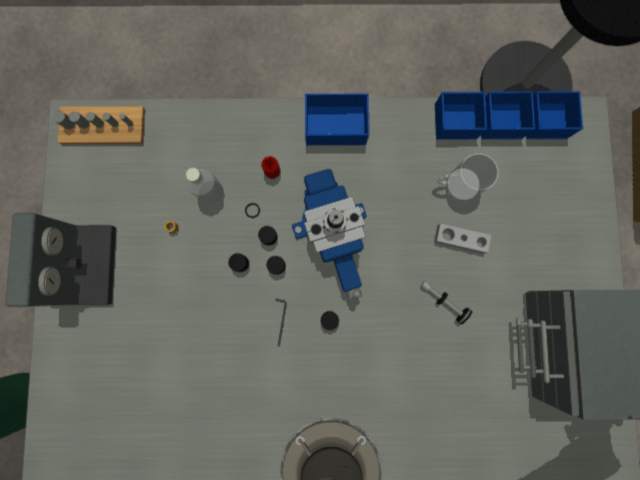

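View pics/side0.png

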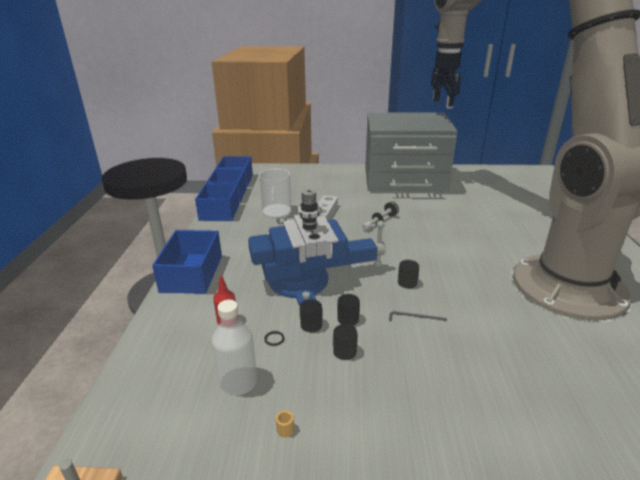

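The top view shows four cap look-alikes at (239,262), (268,235), (276,265) and (330,320). The leftmost, (239,262), is the one to take. The knob is at (335,215) in the top view and (309,198) in the side view.

Run:
```python
from h import *
from scipy.optimize import least_squares
def circ(P,r=None):
    f=(lambda a:np.hypot(P[:,0]-a[0],P[:,1]-a[1])-(r or a[2]))
    s=least_squares(f,[*P[:,:2].mean(0),.02],loss='soft_l1',f_scale=.001); return s.x.round(4),np.abs(s.fun).mean().round(4)
for n in('top','side'):
    d=np.load(f'last_{n}.npz')['d']; W=world(n,d); z=W[...,2]
    print(n)
    X,Y=W[...,0],W[...,1]
    lab=cv2.connectedComponentsWithStats(((z>.035)&(z<.28)&(X>.2)&(X<.9)&(abs(Y)<.5)).astype(np.uint8))
    for i,(s,c) in enumerate(zip(lab[2],lab[3])):
        if i and s[4]>20:
            m=lab[1]==i; P=W[m]; t=P[P[:,2]>np.nanpercentile(P[:,2],95)-.008]
            print(c.round(),s[4],'ztop',np.percentile(P[:,2],95).round(4),'topmid',((t.max(0)+t.min(0))/2).round(4),'ext',(t.max(0)-t.min(0)).round(3))
    m=(z>.19)&(z<.24)&(abs(Y)<.15)&(X>.4)&(X<.8); P=W[m]
    for a,b in((.176,.19),(.19,.199),(.2,.217),(.217,.232)):
        Q=W[(z>a)&(z<b)&(abs(Y)<.12)&(X>.5)&(X<.75)]
        if len(Q)>5: print(a,b,len(Q),Q.min(0).round(4),Q.max(0).round(4),Q.mean(0).round(4),circ(Q) )
    for nm,(x0,x1,y0,y1) in {'drawer':(-.2,.45,-.75,-.4)}.items():
        Q=W[(X>x0)&(X<x1)&(Y>y0)&(Y<y1)&(z>.05)]; print(nm,Q.min(0),np.percentile(Q,98,axis=0)) if len(Q) else 0
```

```text
top
[337. 132.] 662 ztop 0.0777 topmid [ 0.8562 -0.0221  0.0754] ext [0.087 0.159 0.011]
[478. 125.] 1050 ztop 0.0728 topmid [ 0.863  -0.3926  0.0708] ext [0.072 0.214 0.012]
[472. 176.] 1281 ztop 0.1209 topmid [ 0.7061 -0.3528  0.1195] ext [0.089 0.09  0.013]
[270. 166.] 280 ztop 0.1023 topmid [0.7436 0.1461 0.1052] ext [0.01  0.01  0.021]
[203. 184.] 893 ztop 0.1713 topmid [0.6903 0.3061 0.1693] ext [0.03  0.031 0.011]
[334. 227.] 4834 ztop 0.1867 topmid [ 0.5819 -0.0105  0.2037] ext [0.052 0.052 0.049]
[267. 235.] 276 ztop 0.0536 topmid [0.5705 0.1538 0.0508] ext [0.043 0.043 0.01 ]
[238. 262.] 278 ztop 0.0534 topmid [0.5014 0.2257 0.0513] ext [0.042 0.045 0.011]
[275. 265.] 272 ztop 0.0535 topmid [0.4961 0.1313 0.051 ] ext [0.042 0.042 0.011]
[549. 344.] 4570 ztop 0.1887 topmid [ 0.3124 -0.494   0.1872] ext [0.225 0.012 0.013]
[465. 316.] 107 ztop 0.0475 topmid [ 0.3673 -0.3314  0.0443] ext [0.031 0.028 0.009]
[330. 321.] 277 ztop 0.0537 topmid [ 0.3589 -0.      0.0515] ext [0.043 0.041 0.011]
0.176 0.19 223 [ 0.5553 -0.0369  0.1761] [0.6078 0.0157 0.1895] [ 0.5783 -0.0098  0.183
[... 1474 characters left out ...]
04  0.2279 0.0494] ext [0.042 0.045 0.01 ]
0.176 0.19 207 [ 0.5569 -0.0299  0.176 ] [0.6089 0.0188 0.1899] [0.5824 0.0038 0.1832] (array([ 0.5833, -0.0096,  0.0236]), np.float64(0.003))
0.19 0.199 76 [ 0.567  -0.0117  0.19  ] [0.5997 0.0105 0.199 ] [0.5825 0.003  0.1952] (array([ 0.5829, -0.0086,  0.0161]), np.float64(0.0013))
0.2 0.217 90 [ 0.5691 -0.0088  0.2006] [0.5989 0.0081 0.2167] [0.5826 0.0016 0.2091] (array([ 0.5833, -0.0098,  0.0147]), np.float64(0.001))
0.217 0.232 123 [ 0.5689 -0.0244  0.2171] [0.5987 0.0068 0.2273] [ 0.5829 -0.0044  0.2233] (array([ 0.583 , -0.0073,  0.012 ]), np.float64(0.0024))
drawer [ 0.13494916 -0.71765375  0.05000386] [ 0.4307108  -0.45226772  0.53647599]
```

```bash
python3 -m crank '[{"z":-50,"jaw":100},{"z":-50},{"x":46,"y":-41},{"x":46,"y":-41},{"x":46,"y":-41},{"x":46,"y":-41},{"x":46,"y":-41},{"x":46,"y":-41},{"x":46,"y":-41},{"x":46,"y":-41},{"x":46,"y":-41},{"x":46,"y":-41}]' 20
cat > st.py <<'E'
from h import *
import sys
o=readout.get_obs(); R=Rt(o['tool_rot']); 
print('t',round(o['t'],2),'q',np.round(o['q'],3),'p',np.round(o['eef_pos'],4),'F',np.round(o['contact_force'],2),'M',np.round(o['torque'],3),'w',round(float(o['gripper_width']),3),'yaw',round(np.degrees(np.arctan2(R[1,0],R[0,0])),2),'tz',R[:,2].round(4))
if len(sys.argv)>3:
    T=np.array([float(a) for a in sys.argv[1:4]]); print('tool delta mm',(R.T@(T-o['eef_pos'])*1000).round(1))
E
python3 st.py .5827 -.010 .300
```

```text
t 0.1 q [ 1.171  0.478  0.022  1.556 -0.011  1.109 -0.083] p [ 0.194  -0.646   0.2304] F [-0.56 -0.09  0.38] M [-0.004 -0.001 -0.02 ] w 1.002 yaw 16.72 tz [-6.0e-04  1.5e-03 -1.0e+00]
tool delta mm [ 555.2 -497.4  -68.8]schema error: expected keys jaw, x, y, z, ax, ay, az
```

```bash
python3 -m crank '[{"jaw":100,"x":0,"y":0,"z":-50,"ax":0,"ay":0,"az":0},{"jaw":100,"x":0,"y":0,"z":-50,"ax":0,"ay":0,"az":0},{"jaw":100,"x":46,"y":-41,"z":0,"ax":0,"ay":0,"az":0},{"jaw":100,"x":46,"y":-41,"z":0,"ax":0,"ay":0,"az":0},{"jaw":100,"x":46,"y":-41,"z":0,"ax":0,"ay":0,"az":0},{"jaw":100,"x":46,"y":-41,"z":0,"ax":0,"ay":0,"az":0},{"jaw":100,"x":46,"y":-41,"z":0,"ax":0,"ay":0,"az":0},{"jaw":100,"x":46,"y":-41,"z":0,"ax":0,"ay":0,"az":0},{"jaw":100,"x":46,"y":-41,"z":0,"ax":0,"ay":0,"az":0},{"jaw":100,"x":46,"y":-41,"z":0,"ax":0,"ay":0,"az":0},{"jaw":100,"x":46,"y":-41,"z":0,"ax":0,"ay":0,"az":0},{"jaw":100,"x":0,"y":0,"z":0,"ax":0,"ay":0,"az":0}]' 20
python3 st.py .5827 -.010 .300
```

```text
t: 1.6
eef_pos: [0.4866, -0.1684, 0.3312]
tool_rot: [-0.001, 0.989, 0.15, 0.0]
contact_force: [-1.1, -0.6, 1.0]
gripper_width: 0.998
t 1.6 q [ 0.51   0.148 -0.332  1.784  0.049  1.218 -1.105] p [ 0.4866 -0.1684  0.3312] F [-1.07 -0.64  0.96] M [-0.029  0.024  0.029] w 0.998 yaw 17.27 tz [ 6.0e-04  2.1e-03 -1.0e+00]
tool delta mm [ 138.7 -122.7   31.5]
```

```bash
python3 -m crank '[{"jaw":100,"x":35,"y":-31,"z":0,"ax":0,"ay":0,"az":0},{"jaw":100,"x":35,"y":-31,"z":0,"ax":0,"ay":0,"az":0},{"jaw":100,"x":35,"y":-31,"z":0,"ax":0,"ay":0,"az":0},{"jaw":100,"x":34,"y":-30,"z":0,"ax":0,"ay":0,"az":0},{"jaw":100,"x":0,"y":0,"z":20,"ax":0,"ay":0,"az":0},{"jaw":100,"x":0,"y":0,"z":0,"ax":0,"ay":0,"az":0}]'
python3 st.py .5827 -.010 .215
```

```text
t: 2.35
eef_pos: [0.5811, -0.0173, 0.3094]
tool_rot: [0.0, 0.989, 0.145, -0.002]
contact_force: [-0.1, -0.1, -0.1]
gripper_width: 1.0
t 2.35 q [ 0.264  0.294 -0.427  1.663  0.128  1.217 -1.471] p [ 0.5811 -0.0173  0.3094] F [-0.12 -0.13 -0.07] M [-0.013 -0.    -0.023] w 1.0 yaw 16.69 tz [-4.2e-03 -7.0e-04 -1.0e+00]
tool delta mm [ 4.  -6.5 94.4]
```

```bash
python3 -m crank '[{"jaw":70,"x":4,"y":-6.5,"z":30,"ax":0,"ay":0,"az":0},{"jaw":70,"x":0,"y":0,"z":35,"ax":0,"ay":0,"az":0},{"jaw":70,"x":0,"y":0,"z":20,"ax":0,"ay":0,"az":0},{"jaw":70,"x":0,"y":0,"z":17,"ax":0,"ay":0,"az":0},{"jaw":70,"x":0,"y":0,"z":5,"ax":0,"ay":0,"az":0},{"jaw":70,"x":0,"y":0,"z":0,"ax":0,"ay":0,"az":0}]'
python3 st.py .5827 -.010 .202
python3 - <<'E'
from h import *
p,d=snap('side'); cv2.imwrite('pics/side1.png',cv2.resize(p[110:260,230:400,::-1],None,fx=4,fy=4,interpolation=2))
E
```

```text
t: 3.1
eef_pos: [0.5845, -0.0092, 0.2047]
tool_rot: [0.0, 0.989, 0.145, 0.0]
contact_force: [0.5, -0.1, -0.4]
gripper_width: 0.7
t 3.1 q [ 0.237  0.389 -0.418  1.783  0.183  1.008 -1.532] p [ 0.5845 -0.0092  0.2047] F [ 0.54 -0.1  -0.45] M [ 0.063 -0.013  0.001] w 0.7 yaw 16.69 tz [ 4.e-04 -1.e-04 -1.e+00]
tool delta mm [-1.9  0.3  2.7]
```

View pics/side1.png

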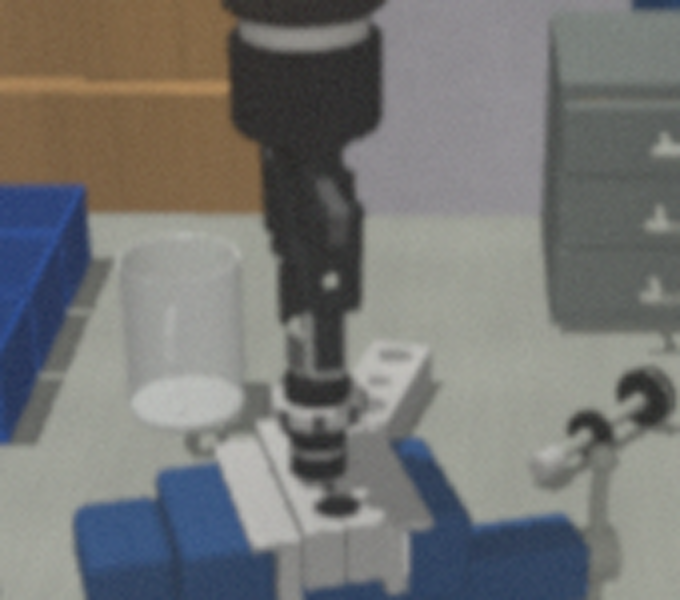

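The side crop shows the near finger standing in front of the knob, around (320,345), with its tip just above the black boss. I'll centre, lower and close gently.

```bash
python3 -m crank '[{"jaw":70,"x":-1.9,"y":0.3,"z":2.0,"ax":0,"ay":0,"az":0},{"jaw":45,"x":0,"y":0,"z":0,"ax":0,"ay":0,"az":0},{"jaw":45,"x":0,"y":0,"z":0,"ax":0,"ay":0,"az":0}]' 20; python3 st.py .5827 -.010 .202;python3 -m crank '[{"jaw":25,"x":0,"y":0,"z":0,"ax":0,"ay":0,"az":0},{"jaw":25,"x":0,"y":0,"z":0,"ax":0,"ay":0,"az":0},{"jaw":25,"x":0,"y":0,"z":0,"ax":0,"ay":0,"az":0},{"jaw":25,"x":0,"y":0,"z":0,"ax":0,"ay":0,"az":0}]' 20;  python3 st.py .5827 -.010 .202
```

```text
t: 3.52
eef_pos: [0.5826, -0.0097, 0.2026]
tool_rot: [0.0, 0.989, 0.145, 0.0]
contact_force: [-1.2, -0.1, -0.1]
gripper_width: 0.448
t 3.52 q [ 0.238  0.388 -0.418  1.789  0.184  1.002 -1.531] p [ 0.5826 -0.0097  0.2026] F [-1.22 -0.05 -0.07] M [-0.041 -0.019 -0.02 ] w 0.448 yaw 16.71 tz [ 4.e-04 -1.e-04 -1.e+00]
tool delta mm [-0.   0.3  0.6]
t: 4.03
eef_pos: [0.5827, -0.0095, 0.2025]
tool_rot: [-0.0, 0.989, 0.145, 0.0]
contact_force: [-0.8, 1.7, 3.3]
gripper_width: 0.34
t 4.03 q [ 0.238  0.388 -0.419  1.789  0.183  1.002 -1.531] p [ 0.5827 -0.0095  0.2025] F [-0.77  1.69  3.25] M [ 0.138  0.182 -0.013] w 0.34 yaw 16.72 tz [ 4.e-04  2.e-04 -1.e+00]
tool delta mm [-0.1  0.5  0.5]
```

```bash
cat > mz.py <<'E'
from h import *
import sys
o=readout.get_obs(); R=Rt(o['tool_rot']); m=o['torque'][2]
print('t%.2f yaw %.2f Mz %.3f q7 %.3f w %.3f'%(o['t'],np.degrees(np.arctan2(R[1,0],R[0,0])),m,o['q'][6],o['gripper_width']),np.round(o['contact_force'],1),np.round(o['eef_pos'],4),flush=True)
if len(sys.argv)>1 and abs(m)>float(sys.argv[1]): sys.exit(1)
E
python3 -m crank '[{"jaw":25,"x":0,"y":0,"z":0.01,"ax":0,"ay":0,"az":3},{"jaw":25,"x":0,"y":0,"z":0.02,"ax":0,"ay":0,"az":3},{"jaw":25,"x":0,"y":0,"z":0.02,"ax":0,"ay":0,"az":3}]'>/dev/null; python3 mz.py
python3 -m crank '[{"jaw":25,"x":0,"y":0,"z":0.02,"ax":0,"ay":0,"az":4},{"jaw":25,"x":0,"y":0,"z":0.02,"ax":0,"ay":0,"az":4},{"jaw":25,"x":0,"y":0,"z":0.02,"ax":0,"ay":0,"az":4}]'>/dev/null; python3 mz.py
python3 -m crank '[{"jaw":25,"x":0,"y":0,"z":0.02,"ax":0,"ay":0,"az":4},{"jaw":25,"x":0,"y":0,"z":0.02,"ax":0,"ay":0,"az":4},{"jaw":25,"x":0,"y":0,"z":0.02,"ax":0,"ay":0,"az":4}]'>/dev/null; python3 mz.py
python3 -m crank '[{"jaw":25,"x":0,"y":0,"z":0.02,"ax":0,"ay":0,"az":4},{"jaw":25,"x":0,"y":0,"z":0.02,"ax":0,"ay":0,"az":4}]'>/dev/null; python3 mz.py; python3 st.py
```

```text
t4.40 yaw 7.64 Mz 0.070 q7 -1.677 w 0.341 [-0.5  1.6  3.5] [ 0.5827 -0.0094  0.2025]
t4.78 yaw -4.40 Mz 0.075 q7 -1.871 w 0.343 [-1.1  1.4  3.1] [ 0.5827 -0.0094  0.2024]
t5.15 yaw -16.40 Mz -0.005 q7 -2.064 w 0.338 [-1.2  0.9  2.8] [ 0.5826 -0.0094  0.2024]
t5.40 yaw -24.40 Mz 0.083 q7 -2.193 w 0.344 [-0.2  0.7  2.6] [ 0.5826 -0.0094  0.2023]
t 5.4 q [ 0.127  0.371 -0.276  1.797  0.119  0.989 -2.193] p [ 0.5826 -0.0094  0.2023] F [-0.18  0.69  2.6 ] M [0.21  0.23  0.083] w 0.344 yaw -24.4 tz [ 4.e-04  2.e-04 -1.e+00]
```

Clockwise lowers joint 7, so there isn't enough range left. I'll release, turn the open gripper back 180°, and regrip.

```bash
cat > mz.py <<'E'
from h import *
import sys
thr=float(sys.argv[1]); n=int(sys.argv[2]); M=[];J=[]
for i in range(n+1):
    if i: eyes.read_camera('side')
    o=readout.get_obs(); M.append(o['torque'][2]); J.append(o['joint_torque'][6])
R=Rt(o['tool_rot']); m=np.mean(M)
print('t%.2f yaw %.2f Mz %.3f'%(o['t'],np.degrees(np.arctan2(R[1,0],R[0,0])),m),np.round(M,3),'J7 %.3f q7 %.3f w %.3f'%(np.mean(J),o['q'][6],o['gripper_width']),np.round(o['contact_force'],1),np.round(o['eef_pos']*1000,1),flush=True)
sys.exit(int(m>thr))
E
python3 mz.py 9 4
python3 -m crank '[{"jaw":60,"x":0,"y":0,"z":0,"ax":0,"ay":0,"az":0},{"jaw":60,"x":0,"y":0,"z":0,"ax":0,"ay":0,"az":0},{"jaw":60,"x":0,"y":0,"z":0,"ax":0,"ay":0,"az":-10},{"jaw":60,"x":0,"y":0,"z":0,"ax":0,"ay":0,"az":-10},{"jaw":60,"x":0,"y":0,"z":0,"ax":0,"ay":0,"az":-10},{"jaw":60,"x":0,"y":0,"z":0,"ax":0,"ay":0,"az":-10},{"jaw":60,"x":0,"y":0,"z":0,"ax":0,"ay":0,"az":-10},{"jaw":60,"x":0,"y":0,"z":0,"ax":0,"ay":0,"az":-10},{"jaw":60,"x":0,"y":0,"z":0,"ax":0,"ay":0,"az":-10},{"jaw":60,"x":0,"y":0,"z":0,"ax":0,"ay":0,"az":-10},{"jaw":60,"x":0,"y":0,"z":0,"ax":0,"ay":0,"az":-10},{"jaw":60,"x":0,"y":0,"z":0,"ax":0,"ay":0,"az":-10}]' >/dev/null
python3 -m crank '[{"jaw":60,"x":0,"y":0,"z":0,"ax":0,"ay":0,"az":-10},{"jaw":60,"x":0,"y":0,"z":0,"ax":0,"ay":0,"az":-10},{"jaw":60,"x":0,"y":0,"z":0,"ax":0,"ay":0,"az":-10},{"jaw":60,"x":0,"y":0,"z":0,"ax":0,"ay":0,"az":-10},{"jaw":60,"x":0,"y":0,"z":0,"ax":0,"ay":0,"az":-10},{"jaw":60,"x":0,"y":0,"z":0,"ax":0,"ay":0,"az":-10},{"jaw":60,"x":0,"y":0,"z":0,"ax":0,"ay":0,"az":-10},{"jaw":60,"x":0,"y":0,"z":0,"ax":0,"ay":0,"az":-10},{"jaw":60,"x":0,"y":0,"z":0,"ax":0,"ay":0,"az":-10},{"jaw":60,"x":0,"y":0,"z":0,"ax":0,"ay":0,"az":-10},{"jaw":60,"x":0,"y":0,"z":0,"ax":0,"ay":0,"az":0}]'
python3 mz.py 9 1; python3 st.py .5826 -.0097 .2023
```

```text
t5.60 yaw -24.19 Mz 0.062 [0.083 0.031 0.033 0.049 0.111] J7 -0.020 q7 -2.190 w 0.340 [-1.   1.6  4.8] [582.6  -9.4 202.3]
t: 8.48
eef_pos: [0.5824, -0.0101, 0.2016]
tool_rot: [-0.0, 0.038, 0.999, 0.0]
contact_force: [0.2, -0.1, 0.8]
gripper_width: 0.597
t8.53 yaw 175.50 Mz -0.008 [-0.023  0.008] J7 0.585 q7 0.967 w 0.602 [-0.1  0.1 -0.5] [582.4 -10.  201.7]
t 8.53 q [ 0.651  0.55  -1.009  1.764  0.513  1.119  0.967] p [ 0.5824 -0.01    0.2017] F [-0.09  0.11 -0.47] M [-0.024 -0.039  0.008] w 0.602 yaw 175.5 tz [-6.e-04  4.e-04 -1.e+00]
tool delta mm [-0.2  0.3 -0.6]
```

```bash
python3 -m crank '[{"jaw":25,"x":-0.2,"y":0.3,"z":-0.5,"ax":0,"ay":0,"az":0},{"jaw":25,"x":0,"y":0,"z":0,"ax":0,"ay":0,"az":0},{"jaw":25,"x":0,"y":0,"z":0,"ax":0,"ay":0,"az":0},{"jaw":25,"x":0,"y":0,"z":0,"ax":0,"ay":0,"az":0},{"jaw":25,"x":0,"y":0,"z":0,"ax":0,"ay":0,"az":0}]' 20 >/dev/null; python3 mz.py 9 4
python3 -m crank '[{"jaw":25,"x":0,"y":0,"z":0.02,"ax":0,"ay":0,"az":2},{"jaw":25,"x":0,"y":0,"z":0.02,"ax":0,"ay":0,"az":2}]'>/dev/null; python3 mz.py 0.12 4 &&
python3 -m crank '[{"jaw":25,"x":0,"y":0,"z":0.014,"ax":0,"ay":0,"az":2.5}]'>/dev/null && python3 mz.py 0.105 2 &&
python3 -m crank '[{"jaw":25,"x":0,"y":0,"z":0.014,"ax":0,"ay":0,"az":2.5}]'>/dev/null && python3 mz.py 0.105 2 &&
python3 -m crank '[{"jaw":25,"x":0,"y":0,"z":0.014,"ax":0,"ay":0,"az":2.5}]'>/dev/null && python3 mz.py 0.105 2 &&
python3 -m crank '[{"jaw":25,"x":0,"y":0,"z":0.014,"ax":0,"ay":0,"az":2.5}]'>/dev/null && python3 mz.py 0.105 2
```

```text
t9.35 yaw 175.71 Mz 0.006 [-0.022  0.002  0.044  0.003  0.002] J7 0.002 q7 0.970 w 0.340 [-0.2 -0.   3. ] [582.8  -9.3 202.7]
t9.80 yaw 171.72 Mz 0.037 [ 0.079  0.017 -0.011  0.042  0.059] J7 -0.029 q7 0.909 w 0.342 [0.  0.1 3.1] [582.8  -9.3 202.7]
t10.03 yaw 169.21 Mz 0.027 [0.043 0.014 0.023] J7 0.103 q7 0.870 w 0.343 [-1.1 -0.1  2.4] [582.8  -9.3 202.7]
t10.25 yaw 166.75 Mz 0.041 [0.069 0.041 0.013] J7 0.095 q7 0.833 w 0.339 [-0.6  0.4  3.5] [582.8  -9.3 202.6]
t10.47 yaw 164.28 Mz 0.000 [-0.033  0.004  0.03 ] J7 0.094 q7 0.795 w 0.341 [-0.8  0.5  3.4] [582.8  -9.3 202.6]
t10.70 yaw 161.80 Mz 0.046 [0.059 0.05  0.029] J7 0.093 q7 0.757 w 0.338 [-0.3  0.2  4.1] [582.8  -9.3 202.6]
```

```bash
python3 -m crank '[{"jaw":25,"x":0,"y":0,"z":0.014,"ax":0,"ay":0,"az":2.5}]'>/dev/null && python3 mz.py 0.09 2 &&
python3 -m crank '[{"jaw":25,"x":0,"y":0,"z":0.014,"ax":0,"ay":0,"az":2.5}]'>/dev/null && python3 mz.py 0.09 2 &&
python3 -m crank '[{"jaw":25,"x":0,"y":0,"z":0.014,"ax":0,"ay":0,"az":2.5}]'>/dev/null && python3 mz.py 0.09 2 &&
python3 -m crank '[{"jaw":25,"x":0,"y":0,"z":0.014,"ax":0,"ay":0,"az":2.5}]'>/dev/null && python3 mz.py 0.09 2 &&
python3 -m crank '[{"jaw":25,"x":0,"y":0,"z":0.014,"ax":0,"ay":0,"az":2.5}]'>/dev/null && python3 mz.py 0.09 2 &&
python3 -m crank '[{"jaw":25,"x":0,"y":0,"z":0.014,"ax":0,"ay":0,"az":2.5}]'>/dev/null && python3 mz.py 0.09 2 &&
python3 -m crank '[{"jaw":25,"x":0,"y":0,"z":0.014,"ax":0,"ay":0,"az":2.5}]'>/dev/null && python3 mz.py 0.09 2 &&
python3 -m crank '[{"jaw":25,"x":0,"y":0,"z":0.014,"ax":0,"ay":0,"az":2.5}]'>/dev/null && python3 mz.py 0.09 2 &&
python3 -m crank '[{"jaw":25,"x":0,"y":0,"z":0.014,"ax":0,"ay":0,"az":2.5}]'>/dev/null && python3 mz.py 0.09 2 &&
python3 -m crank '[{"jaw":25,"x":0,"y":0,"z":0.014,"ax":0,"ay":0,"az":2.5}]'>/dev/null && python3 mz.py 0.09 2 &&
python3 -m crank '[{"jaw":25,"x":0,"y":0,"z":0.014,"ax":0,"ay":0,"az":2.5}]'>/dev/null && python3 mz.py 0.09 2 &&
python3 -m crank '[{"jaw":25,"x":0,"y":0,"z":0.014,"ax":0,"ay":0,"az":2.5}]'>/dev/null && python3 mz.py 0.09 2 &&
python3 -m crank '[{"jaw":25,"x":0,"y":0,"z":0.014,"ax":0,"ay":0,"az":2.5}]'>/dev/null && python3 mz.py 0.09 2 &&
python3 -m crank '[{"jaw":25,"x":0,"y":0,"z":0.014,"ax":0,"ay":0,"az":2.5}]'>/dev/null && python3 mz.py 0.09 2 &&
python3 -m crank '[{"jaw":25,"x":0,"y":0,"z":0.014,"ax":0,"ay":0,"az":2.5}]'>/dev/null && python3 mz.py 0.09 2 &&
python3 -m crank '[{"jaw":25,"x":0,"y":0,"z":0.014,"ax":0,"ay":0,"az":2.5}]'>/dev/null && python3 mz.py 0.09 2
```

```text
t10.93 yaw 159.30 Mz 0.076 [0.108 0.079 0.041] J7 0.093 q7 0.718 w 0.342 [1.1 0.1 3.8] [582.8  -9.4 202.6]
t11.15 yaw 156.81 Mz 0.026 [ 0.083  0.02  -0.024] J7 0.093 q7 0.680 w 0.341 [0.4 0.3 4.1] [582.8  -9.4 202.6]
t11.38 yaw 154.31 Mz 0.046 [0.001 0.077 0.061] J7 0.092 q7 0.641 w 0.340 [-0.3  0.2  4.3] [582.8  -9.3 202.5]
t11.60 yaw 151.82 Mz 0.044 [0.053 0.027 0.051] J7 0.093 q7 0.603 w 0.338 [0.2 0.5 3.5] [582.8  -9.4 202.5]
t11.82 yaw 149.32 Mz 0.053 [0.056 0.101 0.001] J7 0.093 q7 0.564 w 0.341 [-1.1  1.   4.9] [582.8  -9.4 202.5]
t12.05 yaw 146.82 Mz 0.047 [0.061 0.072 0.008] J7 0.093 q7 0.525 w 0.338 [-0.2  0.3  4.6] [582.8  -9.4 202.5]
t12.28 yaw 144.32 Mz 0.043 [0.047 0.022 0.06 ] J7 0.093 q7 0.487 w 0.344 [-0.5  0.2  4.8] [582.8  -9.4 202.5]
t12.50 yaw 141.82 Mz 0.010 [-0.007 -0.001  0.039] J7 0.093 q7 0.448 w 0.340 [-0.1  0.1  4.7] [582.8  -9.4 202.5]
t12.72 yaw 139.32 Mz 0.023 [ 0.07   0.008 -0.011] J7 0.093 q7 0.409 w 0.344 [-0.1  0.8  5.2] [582.8  -9.3 202.4]
t12.95 yaw 136.82 Mz 0.064 [0.059 0.016 0.116] J7 0.086 q7 0.370 w 0.343 [-0.8 -0.1  4.7] [582.8  -9.4 202.4]
t13.18 yaw 134.33 Mz 0.178 [0.229 0.151 0.153] J7 -0.006 q7 0.332 w 0.340 [-0.8  0.1  4.7] [582.8  -9.4 202.4]
```

Joint 7's own torque has little noise and shows contact at yaw ≈ 137.0°. The tool is now 2.7° past that, at about 0.15 N m. I'll hold briefly, then back off 183°.

```bash
python3 -m crank '[{"jaw":25,"x":0,"y":0,"z":0,"ax":0,"ay":0,"az":0},{"jaw":25,"x":0,"y":0,"z":0,"ax":0,"ay":0,"az":0},{"jaw":25,"x":0,"y":0,"z":0,"ax":0,"ay":0,"az":0}]'>/dev/null; python3 mz.py 9 1
python3 -m crank '[{"jaw":25,"x":0,"y":0,"z":-0.03,"ax":0,"ay":0,"az":-6},{"jaw":25,"x":0,"y":0,"z":-0.04,"ax":0,"ay":0,"az":-8},{"jaw":25,"x":0,"y":0,"z":-0.04,"ax":0,"ay":0,"az":-8},{"jaw":25,"x":0,"y":0,"z":-0.04,"ax":0,"ay":0,"az":-8},{"jaw":25,"x":0,"y":0,"z":-0.04,"ax":0,"ay":0,"az":-8},{"jaw":25,"x":0,"y":0,"z":-0.04,"ax":0,"ay":0,"az":-8},{"jaw":25,"x":0,"y":0,"z":-0.05,"ax":0,"ay":0,"az":-8},{"jaw":25,"x":0,"y":0,"z":-0.05,"ax":0,"ay":0,"az":-8},{"jaw":25,"x":0,"y":0,"z":-0.05,"ax":0,"ay":0,"az":-8},{"jaw":25,"x":0,"y":0,"z":-0.04,"ax":0,"ay":0,"az":-8},{"jaw":25,"x":0,"y":0,"z":-0.04,"ax":0,"ay":0,"az":-8},{"jaw":25,"x":0,"y":0,"z":0,"ax":0,"ay":0,"az":0}]'>/dev/null; python3 mz.py 9 2; python3 st.py
```

```text
t13.60 yaw 134.31 Mz 0.103 [0.087 0.119] J7 -0.122 q7 0.331 w 0.341 [-0.8 -0.2  6.1] [582.8  -9.4 202.4]
t15.20 yaw -139.72 Mz 0.006 [ 0.078 -0.045 -0.016] J7 0.257 q7 1.651 w 0.339 [-0.6  0.2  4.8] [582.8  -9.3 202.8]
t 15.2 q [ 0.743  0.638 -1.182  1.757  0.634  1.19   1.651] p [ 0.5828 -0.0093  0.2028] F [-0.65  0.2   4.77] M [ 0.091  0.082 -0.016] w 0.339 yaw -139.72 tz [ 1.e-04  7.e-04 -1.e+00]
```

```bash
python3 -m crank '[{"jaw":60,"x":0,"y":0,"z":0,"ax":0,"ay":0,"az":0},{"jaw":60,"x":0,"y":0,"z":0,"ax":0,"ay":0,"az":0},{"jaw":60,"x":0,"y":0,"z":0,"ax":0,"ay":0,"az":10},{"jaw":60,"x":0,"y":0,"z":0,"ax":0,"ay":0,"az":10},{"jaw":60,"x":0,"y":0,"z":0,"ax":0,"ay":0,"az":10},{"jaw":60,"x":0,"y":0,"z":0,"ax":0,"ay":0,"az":10},{"jaw":60,"x":0,"y":0,"z":0,"ax":0,"ay":0,"az":10},{"jaw":60,"x":0,"y":0,"z":0,"ax":0,"ay":0,"az":10},{"jaw":60,"x":0,"y":0,"z":0,"ax":0,"ay":0,"az":10},{"jaw":60,"x":0,"y":0,"z":0,"ax":0,"ay":0,"az":10},{"jaw":60,"x":0,"y":0,"z":0,"ax":0,"ay":0,"az":10},{"jaw":60,"x":0,"y":0,"z":0,"ax":0,"ay":0,"az":10}]' >/dev/null
python3 -m crank '[{"jaw":60,"x":0,"y":0,"z":0,"ax":0,"ay":0,"az":10},{"jaw":60,"x":0,"y":0,"z":0,"ax":0,"ay":0,"az":10},{"jaw":60,"x":0,"y":0,"z":0,"ax":0,"ay":0,"az":0}]' >/dev/null;python3 st.py .5828 -.0095 .2028
python3 -m crank '[{"jaw":25,"x":0,"y":0,"z":0,"ax":0,"ay":0,"az":0},{"jaw":25,"x":0,"y":0,"z":0,"ax":0,"ay":0,"az":0},{"jaw":25,"x":0,"y":0,"z":0,"ax":0,"ay":0,"az":0},{"jaw":25,"x":0,"y":0,"z":0,"ax":0,"ay":0,"az":0},{"jaw":25,"x":0,"y":0,"z":0,"ax":0,"ay":0,"az":0}]' 20 >/dev/null; python3 mz.py 9 1
```

```text
t 17.07 q [ 0.456  0.446 -0.713  1.774  0.333  1.045 -0.198] p [ 0.5825 -0.0094  0.2026] F [ 0.74 -0.56  0.41] M [0.045 0.024 0.024] w 0.599 yaw 100.33 tz [-5.e-04 -6.e-04 -1.e+00]
tool delta mm [-0.2  0.3 -0.2]
t17.75 yaw 100.23 Mz -0.001 [ 0.04  -0.042] J7 -0.002 q7 -0.200 w 0.343 [-1.4 -0.5  0.2] [582.7  -9.4 202.8]
```

```bash
python3 -m crank '[{"jaw":25,"x":0,"y":0,"z":-0.05,"ax":0,"ay":0,"az":-9},{"jaw":25,"x":0,"y":0,"z":-0.05,"ax":0,"ay":0,"az":-9},{"jaw":25,"x":0,"y":0,"z":-0.05,"ax":0,"ay":0,"az":-9},{"jaw":25,"x":0,"y":0,"z":-0.05,"ax":0,"ay":0,"az":-9},{"jaw":25,"x":0,"y":0,"z":-0.05,"ax":0,"ay":0,"az":-9},{"jaw":25,"x":0,"y":0,"z":-0.05,"ax":0,"ay":0,"az":-9},{"jaw":25,"x":0,"y":0,"z":-0.05,"ax":0,"ay":0,"az":-9},{"jaw":25,"x":0,"y":0,"z":-0.05,"ax":0,"ay":0,"az":-9},{"jaw":25,"x":0,"y":0,"z":-0.05,"ax":0,"ay":0,"az":-9},{"jaw":25,"x":0,"y":0,"z":-0.05,"ax":0,"ay":0,"az":-9},{"jaw":25,"x":0,"y":0,"z":-0.04,"ax":0,"ay":0,"az":-7},{"jaw":25,"x":0,"y":0,"z":0,"ax":0,"ay":0,"az":0}]'>/dev/null; python3 mz.py 9 4
```

```text
t19.45 yaw -162.88 Mz -0.025 [ 0.017 -0.031 -0.02  -0.041 -0.052] J7 0.193 q7 1.302 w 0.343 [ 1.   1.  -0.4] [582.7  -9.3 203.3]
```

Backed off 182.9° from the stop position, or about 180° from contact. I'll release, lift and go to the cap.

```bash
python3 -m crank '[{"jaw":90,"x":0,"y":0,"z":0,"ax":0,"ay":0,"az":0},{"jaw":90,"x":0,"y":0,"z":0,"ax":0,"ay":0,"az":0},{"jaw":90,"x":0,"y":0,"z":0,"ax":0,"ay":0,"az":0},{"jaw":90,"x":0,"y":0,"z":-30,"ax":0,"ay":0,"az":0},{"jaw":90,"x":0,"y":0,"z":-40,"ax":0,"ay":0,"az":0},{"jaw":90,"x":0,"y":0,"z":0,"ax":0,"ay":0,"az":0}]'; python3 st.py .5027 .2262 .273
python3 - <<'E'
from h import *
p,d=snap('side'); W=world('side',d);X,Y,z=W[...,0],W[...,1],W[...,2]
for a,b in((.176,.19),(.2,.217),(.217,.232)):
    Q=W[(z>a)&(z<b)&(abs(Y)<.06)&(X>.53)&(X<.64)]; print(len(Q),Q.min(0).round(4),Q.max(0).round(4))
E
```

```text
t: 20.2
eef_pos: [0.5844, -0.0085, 0.2765]
tool_rot: [0.003, -0.15, 0.989, -0.0]
contact_force: [-0.1, 0.4, -0.3]
gripper_width: 0.897
t 20.2 q [ 0.733  0.517 -1.14   1.677  0.493  1.264  1.361] p [ 0.5844 -0.0085  0.2765] F [-0.11  0.42 -0.29] M [-0.06  -0.04   0.012] w 0.897 yaw -162.79 tz [ 5.5e-03  2.0e-04 -1.0e+00]
tool delta mm [  8.6 248.4   3.1]
208 [ 0.5568 -0.0287  0.1761] [0.6089 0.0196 0.19  ]
90 [ 0.569  -0.0096  0.2002] [0.599  0.0068 0.217 ]
122 [ 0.5688 -0.0238  0.2172] [0.5987 0.0082 0.2277]
```

```bash
python3 -m crank '[{"jaw":80,"x":2,"y":31,"z":0,"ax":0,"ay":0,"az":0},{"jaw":80,"x":1,"y":31,"z":0,"ax":0,"ay":0,"az":0},{"jaw":80,"x":1,"y":31,"z":0,"ax":0,"ay":0,"az":0},{"jaw":80,"x":1,"y":31,"z":0,"ax":0,"ay":0,"az":0},{"jaw":80,"x":1,"y":31,"z":0,"ax":0,"ay":0,"az":0},{"jaw":80,"x":1,"y":31,"z":0,"ax":0,"ay":0,"az":0},{"jaw":80,"x":1,"y":31,"z":0,"ax":0,"ay":0,"az":0},{"jaw":80,"x":1,"y":31,"z":0,"ax":0,"ay":0,"az":0},{"jaw":80,"x":0,"y":0,"z":0,"ax":0,"ay":0,"az":0}]' >/dev/null; python3 st.py .5027 .2262 .022
```

```text
t 21.38 q [ 0.353  0.464 -1.173  1.758  0.453  1.228  0.935] p [0.4989 0.227  0.2726] F [-0.26  0.03  0.22] M [-0.021 -0.013  0.047] w 0.798 yaw -162.51 tz [-1.3e-03  3.0e-04 -1.0e+00]
tool delta mm [ -3.7  -2.1 250.6]
```

```bash
python3 -m crank '[{"jaw":75,"x":-3.7,"y":-2.1,"z":30,"ax":0,"ay":0,"az":0},{"jaw":75,"x":0,"y":0,"z":30,"ax":0,"ay":0,"az":0},{"jaw":75,"x":0,"y":0,"z":30,"ax":0,"ay":0,"az":0},{"jaw":75,"x":0,"y":0,"z":30,"ax":0,"ay":0,"az":0},{"jaw":75,"x":0,"y":0,"z":30,"ax":0,"ay":0,"az":0},{"jaw":75,"x":0,"y":0,"z":20,"ax":0,"ay":0,"az":0},{"jaw":75,"x":0,"y":0,"z":0,"ax":0,"ay":0,"az":0}]' >/dev/null; python3 st.py .5027 .2262 .022
```

```text
t 22.25 q [ 0.219  0.655 -1.002  1.914  0.676  0.96   0.764] p [0.5042 0.2227 0.1018] F [-0.4  -0.5  -0.53] M [ 0.027  0.055 -0.059] w 0.748 yaw -162.81 tz [-0.0028 -0.0015 -1.    ]
tool delta mm [ 0.2  3.8 79.8]
```

```bash
python3 -m crank '[{"jaw":75,"x":0.2,"y":3.8,"z":10,"ax":0,"ay":0,"az":0},{"jaw":75,"x":0,"y":0,"z":20,"ax":0,"ay":0,"az":0},{"jaw":75,"x":0,"y":0,"z":20,"ax":0,"ay":0,"az":0},{"jaw":75,"x":0,"y":0,"z":20,"ax":0,"ay":0,"az":0},{"jaw":75,"x":0,"y":0,"z":9,"ax":0,"ay":0,"az":0},{"jaw":75,"x":0,"y":0,"z":0,"ax":0,"ay":0,"az":0}]' >/dev/null; python3 st.py .5027 .2262 .022
python3 -m crank '[{"jaw":45,"x":0,"y":0,"z":0,"ax":0,"ay":0,"az":0},{"jaw":45,"x":0,"y":0,"z":0,"ax":0,"ay":0,"az":0},{"jaw":45,"x":0,"y":0,"z":0,"ax":0,"ay":0,"az":0},{"jaw":45,"x":0,"y":0,"z":0,"ax":0,"ay":0,"az":0},{"jaw":45,"x":0,"y":0,"z":0,"ax":0,"ay":0,"az":0}]' 20 >/dev/null; python3 st.py
```

```text
t 23.0 q [ 0.137  0.755 -0.902  1.951  0.802  0.845  0.662] p [0.5031 0.2274 0.0235] F [0.34 0.35 0.7 ] M [-0.055 -0.062  0.022] w 0.748 yaw -162.77 tz [-1.3e-03 -4.0e-04 -1.0e+00]
tool delta mm [ 0.7 -1.   1.5]
t 23.62 q [ 0.138  0.753 -0.903  1.95   0.802  0.845  0.662] p [0.5041 0.2279 0.025 ] F [ 0.29 -0.72  5.88] M [-0.083  0.059 -0.049] w 0.521 yaw -162.78 tz [ 1.2e-03  5.0e-04 -1.0e+00]
```

```bash
python3 -m crank '[{"jaw":72,"x":0,"y":0,"z":0,"ax":0,"ay":0,"az":0},{"jaw":72,"x":0,"y":0,"z":0,"ax":0,"ay":0,"az":0},{"jaw":72,"x":0,"y":0,"z":0,"ax":0,"ay":0,"az":10},{"jaw":72,"x":0,"y":0,"z":0,"ax":0,"ay":0,"az":10},{"jaw":72,"x":0,"y":0,"z":0,"ax":0,"ay":0,"az":10},{"jaw":72,"x":0,"y":0,"z":0,"ax":0,"ay":0,"az":10},{"jaw":72,"x":0,"y":0,"z":0,"ax":0,"ay":0,"az":10},{"jaw":72,"x":0,"y":0,"z":0,"ax":0,"ay":0,"az":10},{"jaw":72,"x":0,"y":0,"z":0,"ax":0,"ay":0,"az":10},{"jaw":72,"x":0,"y":0,"z":0,"ax":0,"ay":0,"az":10},{"jaw":72,"x":0,"y":0,"z":0,"ax":0,"ay":0,"az":10},{"jaw":72,"x":0,"y":0,"z":0,"ax":0,"ay":0,"az":0}]' >/dev/null; python3 st.py .5041 .2279 .025
python3 -m crank '[{"jaw":40,"x":0,"y":0,"z":0,"ax":0,"ay":0,"az":0},{"jaw":40,"x":0,"y":0,"z":0,"ax":0,"ay":0,"az":0},{"jaw":40,"x":0,"y":0,"z":0,"ax":0,"ay":0,"az":0},{"jaw":40,"x":0,"y":0,"z":0,"ax":0,"ay":0,"az":0},{"jaw":40,"x":0,"y":0,"z":0,"ax":0,"ay":0,"az":0}]' 30 >/dev/null; python3 st.py
```

```text
t 25.12 q [-0.105  0.628 -0.559  1.966  0.512  0.69  -0.679] p [0.5034 0.2275 0.0243] F [-0.66 -0.45  0.17] M [-0.027 -0.042 -0.02 ] w 0.725 yaw 107.33 tz [ 1.e-04 -6.e-04 -1.e+00]
tool delta mm [ 0.2  0.8 -0.7]
t 25.75 q [-0.104  0.628 -0.559  1.966  0.511  0.691 -0.68 ] p [0.5036 0.2275 0.0244] F [-1.92  0.49  4.09] M [-0.113  0.363  0.093] w 0.516 yaw 107.23 tz [-0.  0. -1.]
```

```bash
python3 -m crank '[{"jaw":40,"x":0,"y":0,"z":-15,"ax":0,"ay":0,"az":0},{"jaw":40,"x":0,"y":0,"z":-35,"ax":0,"ay":0,"az":0},{"jaw":40,"x":0,"y":0,"z":-35,"ax":0,"ay":0,"az":0},{"jaw":40,"x":0,"y":0,"z":-35,"ax":0,"ay":0,"az":0},{"jaw":40,"x":0,"y":0,"z":-35,"ax":0,"ay":0,"az":0},{"jaw":40,"x":0,"y":0,"z":-35,"ax":0,"ay":0,"az":0},{"jaw":40,"x":0,"y":0,"z":-35,"ax":0,"ay":0,"az":0},{"jaw":40,"x":0,"y":0,"z":-35,"ax":0,"ay":0,"az":0},{"jaw":40,"x":0,"y":0,"z":-15,"ax":0,"ay":0,"az":0},{"jaw":40,"x":0,"y":0,"z":0,"ax":0,"ay":0,"az":0}]' >/dev/null; python3 st.py .5828 -.0097 .29
```

```text
t 27.0 q [ 0.062  0.296 -0.733  1.729  0.212  1.196 -0.427] p [0.5038 0.2276 0.3   ] F [-0.84 -0.06 -0.97] M [-0.04   0.01   0.023] w 0.515 yaw 107.21 tz [ 1.6e-03  4.0e-04 -1.0e+00]
tool delta mm [-250.1    5.2   10. ]
```

```bash
python3 -m crank '[{"jaw":40,"x":-30,"y":0.6,"z":0,"ax":0,"ay":0,"az":0},{"jaw":40,"x":-30,"y":0.6,"z":0,"ax":0,"ay":0,"az":0},{"jaw":40,"x":-30,"y":0.6,"z":0,"ax":0,"ay":0,"az":0},{"jaw":40,"x":-30,"y":0.6,"z":0,"ax":0,"ay":0,"az":0},{"jaw":40,"x":-30,"y":0.6,"z":0,"ax":0,"ay":0,"az":0},{"jaw":40,"x":-30,"y":0.6,"z":0,"ax":0,"ay":0,"az":0},{"jaw":40,"x":-30,"y":0.6,"z":0,"ax":0,"ay":0,"az":0},{"jaw":40,"x":-30,"y":0.6,"z":0,"ax":0,"ay":0,"az":0},{"jaw":40,"x":-10,"y":0.4,"z":0,"ax":0,"ay":0,"az":0},{"jaw":40,"x":0,"y":0,"z":0,"ax":0,"ay":0,"az":0}]' >/dev/null; python3 st.py .5828 -.0097 .26;python3 - <<'E'
from h import *
p,d=snap('side'); cv2.imwrite('pics/side2.png',cv2.resize(p[90:260,230:400,::-1],None,fx=3.5,fy=3.5,interpolation=2)) 
E
```

```text
t 28.25 q [ 0.396  0.331 -0.617  1.668  0.202  1.208  0.032] p [ 0.582  -0.0097  0.2982] F [ 0.22  0.53 -0.36] M [0.018 0.029 0.015] w 0.517 yaw 107.19 tz [-1.9e-03  5.0e-04 -1.0e+00]
tool delta mm [-0.3  0.8 38.2]
```

View pics/side2.png

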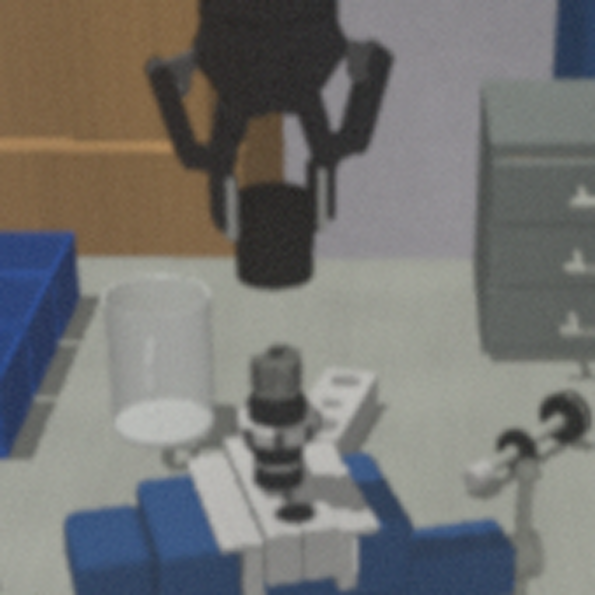

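The crop shows the cap held upright, centred at column 275 over the knob at column 276. I'll lower it in steps.

```bash
python3 -m crank '[{"jaw":40,"x":-0.3,"y":0.8,"z":15,"ax":0,"ay":0,"az":0},{"jaw":40,"x":0,"y":0,"z":15,"ax":0,"ay":0,"az":0},{"jaw":40,"x":0,"y":0,"z":10,"ax":0,"ay":0,"az":0},{"jaw":40,"x":0,"y":0,"z":0,"ax":0,"ay":0,"az":0}]' >/dev/null; python3 st.py .5828 -.0097 .2265
```

```text
t 28.8 q [ 0.387  0.366 -0.609  1.718  0.228  1.132  0.011] p [ 0.5827 -0.0097  0.2581] F [-0.01  0.58 -0.37] M [-0.009  0.019  0.044] w 0.519 yaw 107.24 tz [-0.0022  0.     -1.    ]
tool delta mm [-0.   0.2 31.6]
```

```bash
python3 -m crank '[{"jaw":40,"x":0,"y":0,"z":10,"ax":0,"ay":0,"az":0},{"jaw":40,"x":0,"y":0,"z":10,"ax":0,"ay":0,"az":0},{"jaw":40,"x":0,"y":0,"z":10,"ax":0,"ay":0,"az":0},{"jaw":40,"x":0,"y":0,"z":0,"ax":0,"ay":0,"az":0}]' >/dev/null; python3 st.py .5828 -.0097 .2074
python3 -m crank '[{"jaw":40,"x":0,"y":0,"z":3,"ax":0,"ay":0,"az":0},{"jaw":40,"x":0,"y":0,"z":2,"ax":0,"ay":0,"az":0},{"jaw":40,"x":0,"y":0,"z":0,"ax":0,"ay":0,"az":0}]' >/dev/null; python3 st.py .5828 -.0097 .2074
```

```text
t 29.3 q [ 0.379  0.394 -0.602  1.752  0.249  1.075 -0.007] p [ 0.5828 -0.01    0.2282] F [-0.02  0.26 -0.54] M [ 0.004  0.032 -0.023] w 0.517 yaw 107.22 tz [-0.0019 -0.     -1.    ]
tool delta mm [ 0.2  0.2 20.8]
t 29.68 q [ 0.377  0.397 -0.601  1.756  0.253  1.066 -0.01 ] p [ 0.5834 -0.0098  0.2244] F [-0.26 -0.07 -0.61] M [-0.002  0.01  -0.011] w 0.518 yaw 107.22 tz [ 2.e-04 -1.e-04 -1.e+00]
tool delta mm [ 0.3 -0.6 17. ]
```

```bash
python3 -m crank '[{"jaw":40,"x":0.1,"y":-0.5,"z":2,"ax":0,"ay":0,"az":0},{"jaw":40,"x":0,"y":0,"z":2,"ax":0,"ay":0,"az":0},{"jaw":40,"x":0,"y":0,"z":2,"ax":0,"ay":0,"az":0},{"jaw":40,"x":0,"y":0,"z":0,"ax":0,"ay":0,"az":0}]' >/dev/null; python3 st.py .5828 -.0097 .2074
python3 -m crank '[{"jaw":40,"x":0,"y":0,"z":2,"ax":0,"ay":0,"az":0},{"jaw":40,"x":0,"y":0,"z":2,"ax":0,"ay":0,"az":0},{"jaw":40,"x":0,"y":0,"z":0,"ax":0,"ay":0,"az":0}]' >/dev/null; python3 st.py .5828 -.0097 .2074
```

```text
t 30.18 q [ 0.376  0.403 -0.599  1.763  0.257  1.055 -0.013] p [ 0.5828 -0.0099  0.2181] F [-0.19  0.49 -0.05] M [ 0.02  -0.02  -0.017] w 0.518 yaw 107.22 tz [-3.e-04 -1.e-04 -1.e+00]
tool delta mm [ 0.2  0.1 10.7]
t 30.55 q [ 0.375  0.407 -0.598  1.768  0.26   1.047 -0.016] p [ 0.5828 -0.0099  0.2141] F [ 0.92 -0.4  -0.89] M [0.003 0.043 0.028] w 0.516 yaw 107.22 tz [-4.e-04 -0.e+00 -1.e+00]
tool delta mm [0.2 0.1 6.7]
```

Over the boss with no contact force. I'll do the last few millimetres gently, stopping on force.

```bash
cat > fz.py <<'E'
from h import *
import sys
o=readout.get_obs(); f=o['contact_force']; print('t%.2f'%o['t'],np.round(o['eef_pos']*1000,1),np.round(f,1),flush=True); sys.exit(int(f[2]>4))
E
python3 -m crank '[{"jaw":40,"x":0,"y":0,"z":2,"ax":0,"ay":0,"az":0},{"jaw":40,"x":0,"y":0,"z":2,"ax":0,"ay":0,"az":0},{"jaw":40,"x":0,"y":0,"z":0,"ax":0,"ay":0,"az":0}]' >/dev/null; python3 fz.py &&
python3 -m crank '[{"jaw":40,"x":0,"y":0,"z":1,"ax":0,"ay":0,"az":0},{"jaw":40,"x":0,"y":0,"z":0,"ax":0,"ay":0,"az":0}]' >/dev/null && python3 fz.py &&
python3 -m crank '[{"jaw":40,"x":0,"y":0,"z":0.7,"ax":0,"ay":0,"az":0},{"jaw":40,"x":0,"y":0,"z":0,"ax":0,"ay":0,"az":0}]' >/dev/null && python3 fz.py &&
python3 -m crank '[{"jaw":40,"x":0,"y":0,"z":0.5,"ax":0,"ay":0,"az":0},{"jaw":40,"x":0,"y":0,"z":0,"ax":0,"ay":0,"az":0}]' >/dev/null && python3 fz.py &&
python3 -m crank '[{"jaw":40,"x":0,"y":0,"z":0.5,"ax":0,"ay":0,"az":0},{"jaw":40,"x":0,"y":0,"z":0,"ax":0,"ay":0,"az":0}]' >/dev/null && python3 fz.py &&
python3 -m crank '[{"jaw":40,"x":0,"y":0,"z":0.5,"ax":0,"ay":0,"az":0},{"jaw":40,"x":0,"y":0,"z":0,"ax":0,"ay":0,"az":0}]' >/dev/null && python3 fz.py
```

```text
t30.93 [582.7  -9.9 210.1] [-0.  -0.6  0.3]
t31.18 [582.9  -9.9 209.3] [-0.4 -0.1 -0.7]
t31.43 [582.9  -9.8 208.6] [-0.1  0.6 -0.6]
t31.68 [582.9  -9.9 208.1] [ 0.5 -0.4 -0.8]
t31.93 [582.9  -9.9 207.6] [-0.2 -0.2 -1.1]
t32.17 [582.9  -9.8 207.5] [-1.5 -0.6  3. ]
```

```bash
python3 -m crank '[{"jaw":40,"x":0,"y":0,"z":0.4,"ax":0,"ay":0,"az":0},{"jaw":40,"x":0,"y":0,"z":0,"ax":0,"ay":0,"az":0}]' >/dev/null; python3 fz.py
python3 -m crank '[{"jaw":80,"x":0,"y":0,"z":0,"ax":0,"ay":0,"az":0},{"jaw":80,"x":0,"y":0,"z":0,"ax":0,"ay":0,"az":0},{"jaw":80,"x":0,"y":0,"z":0,"ax":0,"ay":0,"az":0},{"jaw":80,"x":0,"y":0,"z":0,"ax":0,"ay":0,"az":0},{"jaw":80,"x":0,"y":0,"z":-15,"ax":0,"ay":0,"az":0},{"jaw":80,"x":0,"y":0,"z":-30,"ax":0,"ay":0,"az":0},{"jaw":80,"x":0,"y":0,"z":-40,"ax":0,"ay":0,"az":0},{"jaw":80,"x":0,"y":0,"z":-30,"ax":0,"ay":0,"az":0},{"jaw":80,"x":0,"y":0,"z":0,"ax":0,"ay":0,"az":0}]' >/dev/null; python3 st.py
python3 - <<'E'
from h import *
p,d=snap('side'); cv2.imwrite('pics/side3.png',cv2.resize(p[90:260,230:400,::-1],None,fx=3.5,fy=3.5,interpolation=2)); W=world('side',d);X,Y,z=W[...,0],W[...,1],W[...,2]
for a,b in((.176,.183),(.19,.21),(.21,.228),(.228,.26)):
    Q=W[(z>a)&(z<b)&(abs(Y)<.06)&(X>.53)&(X<.64)]; print(len(Q),Q.min(0).round(4),Q.max(0).round(4)) if len(Q) else 0
E
```

```text
t32.42 [583.   -9.8 207.4] [-2.   0.   6.6]
t 33.55 q [ 0.4    0.312 -0.622  1.631  0.19   1.254  0.044] p [ 0.5845 -0.0093  0.3256] F [ 0.22 -0.14  0.15] M [ 0.009 -0.005  0.022] w 0.797 yaw 107.22 tz [ 0.0063 -0.     -1.    ]
73 [ 0.5569 -0.0101  0.1764] [0.6083 0.0199 0.183 ]
185 [ 0.5609 -0.0103  0.19  ] [0.606  0.0153 0.2099]
170 [ 0.5607 -0.0124  0.2101] [0.6052 0.0147 0.2279]
201 [ 0.5623 -0.0287  0.2281] [0.6047 0.0135 0.2361]
```

View pics/side3.png

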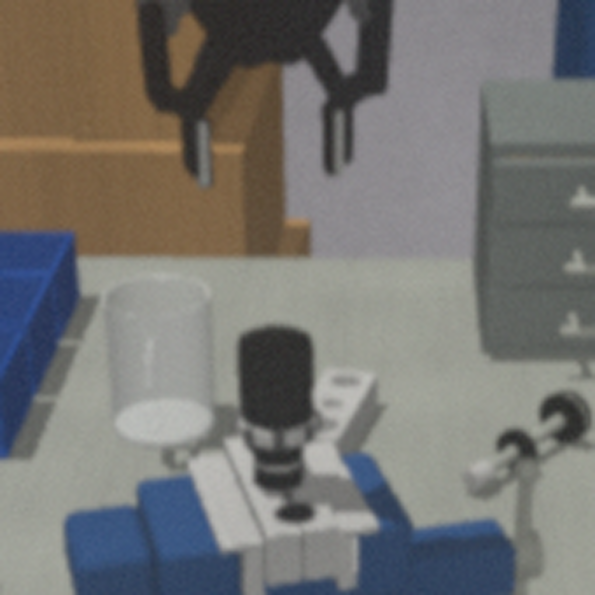

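The cap sits upright on the flange at about (275,375) in the crop. Its top reads about 0.235 m, where 0.233 is expected and this camera's heights read about 2–3 mm high. The gripper is clear of it.

```bash
python3 -c "
from station import ticket; print(ticket.hand_in())"
```

```text
the job is handed in; nothing more can be done
None
```

I set the adjuster, pushed the leftmost dust cap down over it, and handed the job in at about 34 s. The station gave no verdict.

- **Bottoming:** I turned the knob clockwise in small steps until the torque rose. It went from about 0.04 to about 0.15 N m (mean of the noisy readings), about 3° past first contact. I held it there for about half a second. The last side picture showed nothing out of place on the cartridge, but I did not measure its twist directly.
- **Back-off:** I turned it back 182.9°, regripping once on the way, which is about 180° from contact. The torque sensor is noisy (about 0.03 N m), and joint 7's torque suggested contact could have been about a degree earlier. Either way it is well inside the 25° allowed.
- **Cap:** It met the flange at tool height 207.5 mm, against 207.4 expected, and I pressed it with about 7 N. The last picture shows it upright and centred, with its top within the camera's height error of where it should be.
- **Other checks:** The gripper is open and clear above the cap. I did not re-measure the bystanders. I felt no unexpected contact at any of the force readings, and the path kept clear of them.

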